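# Sort sealed sauce samples onto their colour-coded stands

### The job

Put each of the four sealed sauce samples into the stand of its own cap colour: the red, yellow and blue ones into the round stands, the green-capped tin into the square one. Each must stand upright, flat on the floor of its stand inside the rim; set it down gently, never drop it or tip it over. Leave the black-capped bottle and the white tasting cup where they are.

Things in the scene. Friction and masses are not known exactly. Their poses are not given: they have to be found in the camera images.
- red_bottle: Small round sealed sauce bottle, brown, white paper band, RED cap. 44 mm diameter, straight sides from the foot to 66 mm up, then a shoulder to the cap (30 mm diameter) whose top is 94 mm up. About 0.13 kg. Origin at the centre of its underside, z up; loose, stands upright on the bench at the start.
- yellow_jar: Squat round sealed jar, amber, white paper band, wide YELLOW lid. 56 mm diameter, straight sides from the foot to 60 mm up, lid 52 mm diameter, top 82 mm up. About 0.18 kg. Origin at the centre of its underside, z up; loose, stands upright on the bench at the start.
- blue_bottle: Small round sealed soy-sauce bottle, nearly black body, white paper band, BLUE cap. 50 mm diameter, straight sides from the foot to 66 mm up, then a shoulder to the cap (34 mm diameter) whose top is 92 mm up. About 0.15 kg. Origin at the centre of its underside, z up; loose, stands upright on the bench at the start.
- green_tin: Square steel tin with a white paper band and a round GREEN cap in the middle of its flat top. Body 48 x 48 mm, 70 mm high; cap 32 mm diameter, top 88 mm up. About 0.16 kg. x and y axes square to its side faces. Origin at the centre of its underside, z up; loose, stands upright on the bench at the start.
- red_stand: RED round shallow stand with a raised rim and a dark disc on its floor, for the red-capped bottle. Fixed to the bench. Origin at the centre of its underside (bench level), z up. Height 14 mm, recess floor 5 mm above the bench, rim 5 mm thick, outer diameter 72 mm, recess 62 mm diameter.
- yellow_stand: YELLOW round shallow stand with a raised rim and a dark disc on its floor, for the yellow-lidded jar. Fixed to the bench. Origin at the centre of its underside (bench level), z up. Height 14 mm, recess floor 5 mm above the bench, rim 5 mm thick, outer diameter 84 mm, recess 74 mm diameter.
- blue_stand: BLUE round shallow stand with a raised rim and a dark disc on its floor, for the blue-capped bottle. Fixed to the bench. Origin at the centre of its underside (bench level), z up. Height 14 mm, recess floor 5 mm above the bench, rim 5 mm thick, outer diameter 78 mm, recess 68 mm diameter.
- green_stand: GREEN square shallow stand with a raised rim and a dark square on its floor, for the green-capped tin, turned square to it (any of four ways). Fixed to the bench. Origin at the centre of its underside (bench level), z up. Height 14 mm, recess floor 5 mm above the bench, rim 5 mm thick, outer size 76 x 76 mm, recess 66 x 66 mm, x and y axes square to its sides.
- black_bottle: Bystander: small round white plastic bottle, BLACK cap, 48 mm diameter, 94 mm high. It has no stand and stays where it is. Origin at the centre of its underside, z up; loose, stands upright on the bench at the start.
- tasting_cup: Bystander: empty white ceramic tasting cup without a handle, 68 mm diameter at the rim, 60 mm high. It stays where it is. Origin at the centre of its underside, z up; loose, stands upright on the bench at the start.
Not all that is in view belongs to the job. Of the things that look like the yellow_jar, the smallest one is meant.

How it is judged:
By the outcome, as a careful person would: the job done as asked, in the order asked, and still so for the second after the job is handed in, with the robot touching nothing.
It also fails if it takes over 115 s, if anything falls off the work surface, if the arm or the gripper's body presses on something with over 40 N, if the wrist force passes 120 N, or if a joint passes its speed limit or range.

### The arm

A 6-joint arm with a two-finger parallel gripper is mounted at the origin on the work surface. World frame = base frame: x ahead of the robot, y to its left, z up, the work surface at z = 0. Lengths are in m, angles in degrees, forces in N, time in s.
With the tool pointing down it reaches from about 0.4 to 0.825 m from the base axis. Payload 7 kg.
Tool frame: the origin (TCP) lies on the centre line of the jaws, within the pads' length; the fingertips stand 19 mm ahead of it and the grasp point (between the pads) is the TCP (r.tip_extent is the distance from the TCP to the fingertips, in m); z points along the fingers, y is the line along which they close (so a half turn about z gives the same grasp; the last joint's range is limited). The gripper opens to 88 mm and grips with 3 to 60 N. Pads are 19 mm wide; open, the fingers measure 130 mm over their backs; the gripper's body (78 mm by 193 mm) begins 47 mm behind the grasp point.
Start: joints at [90.705, 20.546, 0.682, 0, -70.136, -16.507], TCP at [0.184, 0.649, 0.222] pointing down, gripper open.
Joint ranges: [-176.03, 176.03], [-82.01, 121.73], [-58.28, 71.71], [-173.87, 95.51], [-174.79, -0.11], [-173.66, 173.66]. Speed limits (degrees/s): [136.94, 136.94, 172.46, 180, 180, 180].

### API

Orientations are given as [roll, pitch, yaw] about the fixed x, y, z axes, in that order (R = Rz(yaw) Ry(pitch) Rx(roll)).
In Python, from plant import r gives the robot as it stands. The module is installed in compiled form; this text tells all that it offers.
- The arm moves only by the tool jog_arm, never from a script. Its argument "deltas" is a list that holds one entry, the list of rows, each a list of 5 numbers: the opening, from -1 (shut) to 1 (fully open), then the shift along the world's x, y, z in cm, then the turn about the world's z in rad. In form: [[[claw, dx, dy, dz, turn], ...]]. A call has 1 to 8 rows; each row shifts and turns the commanded pose from where the row before left it; what a row does not reach is not made up. A row lasts 1/8 s, in which the tool goes at most 62.5 mm and 10.7 degrees, less where a joint would pass 70% of its speed; a pose out of reach is approached as far as the arm can. A call with a gripper value outside its range is refused whole. The fingers move at their own pace and stop on an object; "force" is the grip in N (left out, the last holds). Time passes only in rows, so rows that do not move let the fingers close. It gives the time, the measured TCP pose, the force, the opening and the grip force at its end, in the units of the state.
- r.get_state(): the state, without advancing time (a new reading comes with each control period).
- r.capture(name): name is "scene" or "top" or "wrist"; returns the picture (420x560x3 uint8, blue, green, red); there is no depth.
- r.camera_info(name): a dict with "fx", "fy", "cx", "cy" (pixels), "view" (4x4, takes a point from world to camera coordinates). Camera axes: x right, y up, looking along -z (the intrinsics and any distortion apply to the point x, -y, -z); pixel columns grow to the right and rows downward; lengths in m; the calibration is good to about 2 mm. A picture is of the moment at which its call begins: read the wrist's pose just before it. camera_info takes no time and is no camera call; for the wrist camera it gives the pose at the moment of the call.
- r.close_job(): hands the job in; it is judged then, once.
The state is a dict: "time_s": time; "joints": joint angles; "qd": joint speeds; "joint_torque": joint torques, N m; "tcp_pos": TCP position; "eef_rot": TCP orientation; "contact_force": force on the tool from outside, world axes, zero at the start; "moment": the same for the moment, N m; "gripper_width": finger opening in m; "gripper_force": force on a finger pad.
Only numpy, scipy, OpenCV 4.12 (cv2) and the standard library are available. Lean on these libraries where they do the work, as an engineer would, in place of code of your own. Each camera call takes 0.05 s, during which the arm holds its last target. There are 200 camera calls.

## Working session

There is one attempt and no reset: what is moved stays moved. The work goes in short steps, Python scripts to look and compute and a tool call to move; the robot and the scene stay as the last step left them, time stands still between calls to the robot, and variables do not carry over. Pictures are saved under pics/ and viewed, at most 14 in all, crops included, and the job is handed in when it is done.

Besides the shell and the picture viewer there is one more tool, called after "Emit:" as name(argument=value, ...) on one line, values as JSON. jog_arm: Moves the arm, as the interface text tells. Its arguments: {"type":"object","properties":{"deltas":{"type":"array"},"force":{"type":"number"}},"required":["deltas"]}

```bash
mkdir -p pics; python3 - <<'E'
from plant import r
import cv2,numpy as np
for n in("scene","top"):
    cv2.imwrite(f"pics/{n}0.png",r.capture(n))
    c=r.camera_info(n);print(n,{k:(np.round(v,4).tolist() if not isinstance(v,str) else v) for k,v in c.items()})
s=r.get_state();print(s)
E
```

```text
scene {'fx': 389.6268, 'fy': 389.6268, 'cx': 277.9096, 'cy': 205.7811, 'view': [[-0.4772, 0.8787, 0.0163, 0.1915], [-0.6651, -0.3732, 0.6468, 0.3364], [0.5744, 0.2978, 0.7624, -1.5109], [0.0, 0.0, 0.0, 1.0]]}
top {'fx': 540.2466, 'fy': 540.2466, 'cx': 278.3666, 'cy': 208.7058, 'view': [[-0.022, -0.9997, -0.0121, 0.0822], [0.9867, -0.0237, 0.1606, -0.5248], [-0.1609, -0.0084, 0.9869, -1.5616], [0.0, 0.0, 0.0, 1.0]]}
{'time_s': 0.1, 'joints': array([ 9.07047959e+01,  2.05861877e+01,  6.38234822e-01, -1.64170131e-02,
       -7.01353927e+01, -1.65075525e+01]), 'qd': array([-0.04740083, -0.1388739 ,  0.04860374,  0.04595577, -0.03811205,
        0.07786134]), 'joint_torque': array([-1.14079296e-03, -5.84164453e+01,  2.93752688e+01,  7.01542765e+00,
        1.02698343e-02, -4.39613257e-05]), 'tcp_pos': array([0.18372699, 0.64905125, 0.22112745]), 'eef_rot': array([ 1.79915704e+02, -8.88619396e-03, -1.58083397e+01]), 'contact_force': array([-0.2811276 , -0.11364819, -0.0687321 ]), 'moment': array([-0.02254975, -0.02090966,  0.01005103]), 'gripper_force': 0.0, 'gripper_width': 0.08750072712616026}
```

View pics/scene0.png

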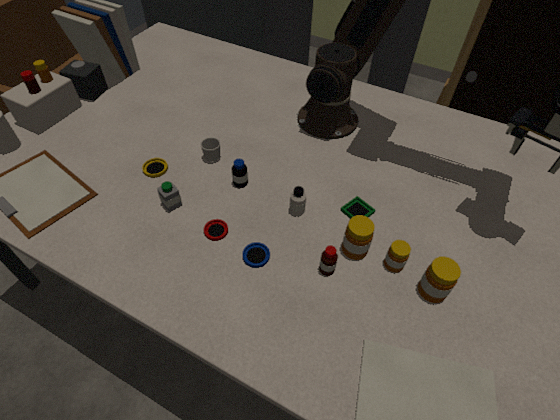

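View pics/top0.png

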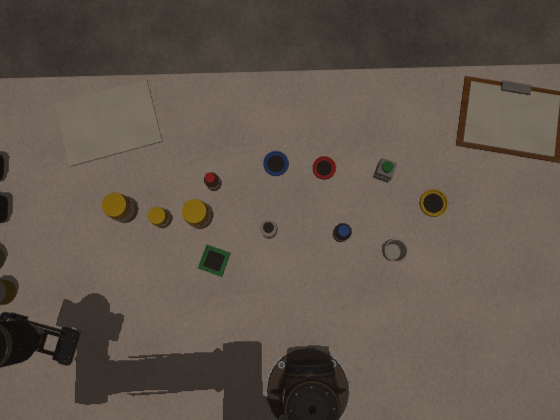

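The top view shows the red cap at about (211,180), the small yellow jar at (158,216), the blue cap at (343,231) and the green cap at (388,167). The stands are red (324,168), yellow (433,203), blue (276,163) and green (215,261). In the scene view the caps are at (330,252), (400,248), (239,163) and (167,187), and the stands at (216,230), (155,168), (256,255) and (358,209).

```bash
cat > h.py <<'E'
import cv2,numpy as np
from scipy.optimize import least_squares
HUE={'red':0,'yellow':24,'blue':112,'green':68}
def P(c):
    V=np.array(c['view']);return np.array([[c['fx'],0,c['cx']],[0,c['fy'],c['cy']],[0,0,1]])@np.diag([1,-1,-1])@V[:3]
def proj(c,X):
    q=P(c)@np.c_[np.atleast_2d(X),np.ones(len(np.atleast_2d(X)))].T;return (q[:2]/q[2]).T
def ray(c,uv,z):
    p=P(c);M=p[:,:3];C=-np.linalg.solve(M,p[:,3]);d=np.linalg.solve(M,[*uv,1]);return C+d*(z-C[2])/d[2]
def mask(im,col,sat=110,val=40):
    h=cv2.cvtColor(im,cv2.COLOR_BGR2HSV).astype(int);d=np.abs((h[...,0]-HUE[col]+90)%180-90)
    return ((d<(9 if col!='blue' else 12))&(h[...,1]>sat)&(h[...,2]>val)).astype(np.uint8)
def blob(im,col,seed,rad=25,**k):
    m=mask(im,col,**k);n,l,st,ce=cv2.connectedComponentsWithStats(m,connectivity=8)
    best=[i for i in range(1,n) if np.hypot(*(ce[i]-seed))<rad]
    i=max(best,key=lambda i:st[i,4]);cnt,_=cv2.findContours((l==i).astype(np.uint8),cv2.RETR_EXTERNAL,cv2.CHAIN_APPROX_NONE)
    return l==i,max(cnt,key=len)[:,0,:].astype(float),st[i]
def tri(cs,uvs):
    X=cv2.triangulatePoints(P(cs[0]),P(cs[1]),np.array(uvs[0],float),np.array(uvs[1],float)).ravel();return X[:3]/X[3]
E
python3 - <<'E'
from h import *;from plant import r
T=cv2.imread('pics/top0.png');S=cv2.imread('pics/scene0.png');ct,cs=r.camera_info('top'),r.camera_info('scene')
caps={'red':((211,180),(330,252)),'yellow':((158,216),(400,248)),'blue':((343,231),(239,163)),'green':((388,167),(167,187))}
st={'red':((324,168),(216,230)),'yellow':((433,203),(155,168)),'blue':((276,163),(256,255)),'green':((215,261),(358,209))}
for nm,D in(('cap',caps),('stand',st)):
  for k,(a,b) in D.items():
    o=[]
    for im,s in((T,a),(S,b)):
        m,c,bb=blob(im,k,s,20,sat=90,val=25)
        (u,v),(w,h),_=cv2.minAreaRect(c.astype(np.float32)) 
        o.append((np.array([u,v]),bb,c))
    X=tri((ct,cs),(o[0][0],o[1][0]))
    print(nm,k,np.round(X,4),'top@z',[np.round(ray(ct,o[0][0],z)[:2],4) for z in((.08,.09) if nm=='cap' else (.01,.014))],o[0][1],o[1][1])
E
python3 - <<'E'
import cv2,numpy as np
T=cv2.imread('pics/top0.png');a=T[140:290,90:490]
cv2.imwrite('pics/z1.png',np.clip(cv2.resize(a,None,fx=2,fy=2,interpolation=cv2.INTER_CUBIC).astype(float)*1.6,0,255))
E
```

```text
cap red [0.6143 0.2688 0.072 ] top@z [array([0.6129, 0.2664]), array([0.6107, 0.2651])] [204 172  14  15 138] [322 245  15  19 176]
cap yellow [0.5111 0.4259 0.0706] top@z [array([0.5098, 0.4232]), array([0.5082, 0.4208])] [147 206  20  19 278] [389 239  22  23 340]
cap blue [ 0.4534 -0.1154  0.0823] top@z [array([ 0.454 , -0.1162]), array([ 0.4528, -0.1151])] [338 225  12  11 106] [234 159  10  11  89]
cap green [ 0.6388 -0.2517  0.0806] top@z [array([ 0.6396, -0.2528]), array([ 0.6372, -0.2508])] [383 162  10   9  67] [162 182  10  10  79]
stand red [ 0.6572 -0.0721  0.006 ] top@z [array([ 0.6566, -0.0723]), array([ 0.6556, -0.072 ])] [313 156  23  24 285] [204 219  24  22 281]
stand yellow [ 0.5402 -0.3987  0.0066] top@z [array([ 0.5397, -0.398 ]), array([ 0.5391, -0.3969])] [419 189  29  28 379] [142 157  26  21 266]
stand blue [0.6754 0.0768 0.0049] top@z [array([0.6745, 0.0761]), array([0.6735, 0.076 ])] [264 151  24  25 235] [243 243  27  25 316]
stand green [0.3802 0.2687 0.0094] top@z [array([0.3803, 0.2683]), array([0.38  , 0.2678])] [198 246  32  30 176] [341 197  34  21 210][ WARN:0@0.055] global loadsave.cpp:1063 imwrite_ Unsupported depth image for selected encoder is fallbacked to CV_8U.
```

Emit:
jog_arm(deltas=[[[1,4.5,-3.7,0.4,-0.16],[1,4.5,-3.7,0.4,-0.16],[1,4.5,-3.7,0.4,-0.16],[1,4.5,-3.7,0.4,-0.16],[1,4.5,-3.7,0.4,-0.16],[1,4.5,-3.7,0.4,-0.16],[1,4.5,-3.7,0.4,-0.16],[1,4.5,-3.7,0.4,-0.17]]])

```text
time_s: 1.1
tcp_pos: [0.5449, 0.352, 0.2538]
eef_rot: [180.0, -0.0, -90.0]
contact_force: [0.2, 0.9, -0.3]
gripper_width: 0.0875
gripper_force: 0.0
```

```bash
python3 - <<'E'
from plant import r
import cv2,numpy as np,pickle
s=r.get_state();c=r.camera_info('wrist');im=r.capture('wrist');print(s['time_s'],s['tcp_pos'],s['eef_rot'])
V=np.array(c['view']);print(-V[:3,:3].T@V[:3,3],-V[2,:3],c['fx'])
cv2.imwrite('pics/w1.png',im);pickle.dump(c,open('w1.pkl','wb'))
E
```

```text
1.1 [0.54494563 0.35199653 0.25381056] [ 1.79977915e+02 -1.65575764e-02 -9.00181236e+01]
[0.54534092 0.27378827 0.41662589] [-5.41888226e-04  2.87317313e-01 -9.57835303e-01] 359.63253942159537
```

View pics/w1.png

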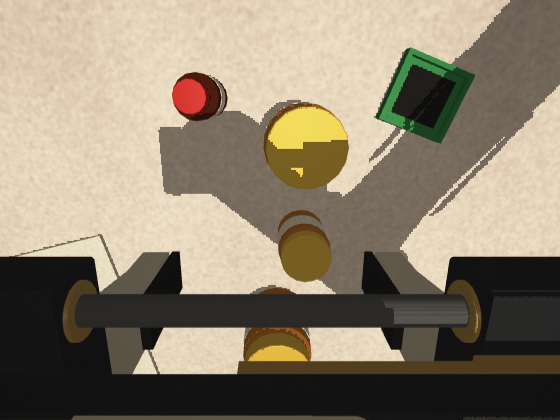

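View pics/z1.png

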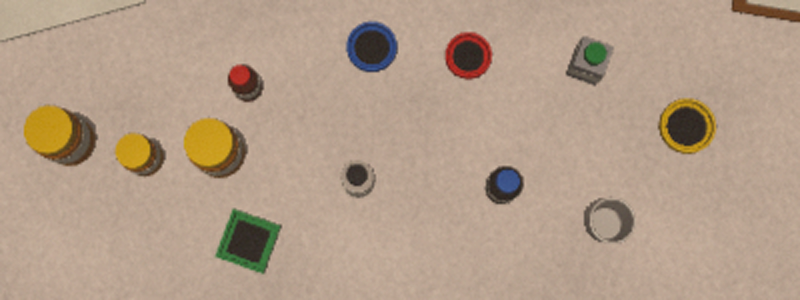

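The wrist view shows the red cap at (195,97), the near big jar at (306,145) and the small jar at (304,250). The other big jar is at (277,350), and the green stand is at (426,95), turned relative to the tool.

```bash
python3 - <<'E'
from h import *;from plant import r;import pickle
T=cv2.imread('pics/top0.png');S=cv2.imread('pics/scene0.png');W=cv2.imread('pics/w1.png');ct,cs=r.camera_info('top'),r.camera_info('scene');cw=pickle.load(open('w1.pkl','rb'))
def el(im,k,s,**kw):
    m,c,b=blob(im,k,s,30,**kw);e=cv2.fitEllipse(cv2.convexHull(c.astype(np.float32)));return np.array(e[0]),e
t,_=el(T,'red',(211,180),sat=90,val=70);w,e=el(W,'red',(192,95),sat=120,val=160)
print('red',t,e,tri((ct,cw),(t,w)),[ray(cw,w,z)[:2] for z in(.09,.094)],ray(ct,t,.094)[:2])
for s in((195,210),(116,206),(158,216)):
    t,e=el(T,'yellow',s,sat=90,val=70);print('jar top',t,np.round(e[1],1),[np.round(ray(ct,t,z),3)[:2] for z in (.08,.12)])
# big jar height from top+scene
for a,b in(((195,210),(360,228)),((116,206),(443,270)),((158,216),(400,247))):
    print('big',tri((ct,cs),(el(T,'yellow',a,sat=90,val=70)[0],b)))
m,c,b=blob(W,'green',(426,95),40,sat=80,val=30);R=cv2.minAreaRect(c.astype(np.float32))
h=cv2.convexHull(c.astype(np.float32));
X=np.array([ray(cw,p,.014)[:2] for p in h[:,0]]);Q=cv2.minAreaRect(X.astype(np.float32)*1000);print('green stand',Q)
X=np.array([ray(ct,p,.014)[:2] for p in blob(T,'green',(215,261),20,sat=90,val=25)[1]]);print('green stand top',cv2.minAreaRect(X.astype(np.float32)*1000))
# tin pose
G=cv2.cvtColor(T,cv2.COLOR_BGR2HSV)[150:190,365:405];print(G[::4,::4,2])
E
```

```text
red [209.29554749 176.90252686] ((188.55638122558594, 96.01823425292969), (33.05179977416992, 35.422306060791016), 152.46051025390625) [0.61805812 0.26925924 0.08727168] [array([0.61708253, 0.26929116]), array([0.61620395, 0.26934623])] [0.61670346 0.2683255 ]
jar top [193.53337097 210.78529358] [24.1 25.4] [array([0.52 , 0.316]), array([0.514, 0.31 ])]
jar top [113.38867188 204.28231812] [23.6 25.3] [array([0.545, 0.55 ]), array([0.538, 0.538])]
jar top [156.01869202 215.22921753] [17.9 18.6] [array([0.51 , 0.425]), array([0.504, 0.416])]
big [0.51722895 0.31248874 0.09977712]
big [0.54118687 0.54097007 0.10339262]
big [0.50978768 0.42495512 0.0807525 ]
green stand ((382.1265869140625, 268.2057800292969), (76.0842056274414, 79.39767456054688), 69.45230102539062)
green stand top ((380.158935546875, 267.76556396484375), (73.56915283203125, 72.6902084350586), 69.47125244140625)
[[116 118 113 115 117 117 117 118 114 117]
 [117 116 115 114 120 117 115 118 116 120]
 [118 118 117 120  92 119 117 119 118 117]
 [120 118 120 114  80  65  68  86 114 119]
 [117 120 117  49  78  70  69  69 115 114]
 [121 116 118  59  85  59  69  85 116 114]
 [120 118 111  47  56  89  85 102 118 113]
 [116 116 111  45  57  63  49 115 115 117]
 [118 117 118 114 114 108 113 113 118 116]
 [118 118 116 117 116 112 115 115 117 115]]
```

Emit:
jog_arm(deltas=[[[1,0.9,-1.04,-1,0.147],[1,0.9,-1.04,-1,0.147],[1,0.9,-1.04,-1,0.147],[1,0.9,-1.04,-1,0.147],[1,0.9,-1.04,-1,0.147],[1,0.9,-1.04,-1,0.147],[1,0.9,-1.04,-1,0.147],[1,0.85,-1.02,-1,0.147]]])

```text
time_s: 2.15
tcp_pos: [0.6153, 0.27, 0.1731]
eef_rot: [180.0, 0.0, -22.1]
contact_force: [-0.5, -0.0, 0.6]
gripper_width: 0.0875
gripper_force: 0.0
```

```bash
python3 - <<'E'
from plant import r
import cv2
s=r.get_state();print(s['time_s'],s['tcp_pos'],s['eef_rot'])
cv2.imwrite('pics/w2.png',r.capture('wrist'))
E
```

```text
2.15 [0.61531419 0.27000375 0.17308298] [ 1.79958033e+02  3.36016562e-02 -2.20552046e+01]
```

View pics/w2.png

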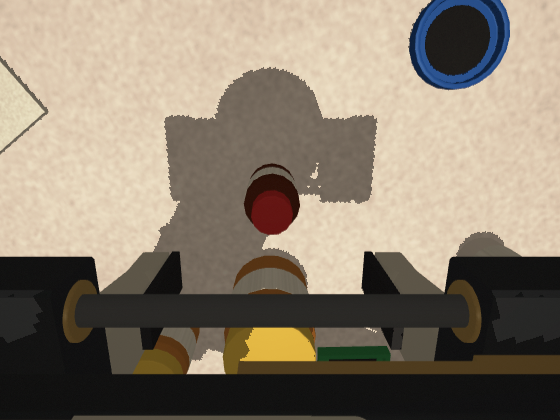

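The red cap is centred between the fingers at (272,212) and the way down is clear.

Emit:
jog_arm(deltas=[[[1,0.05,0,-4,0],[1,0,0,-4,0],[1,0,0,-3,0],[1,0,0,-1.1,0],[1,0,0,0,0],[-1,0,0,0,0],[-1,0,0,0,0],[-1,0,0,0,0]]], force=20)

```text
time_s: 3.2
tcp_pos: [0.6162, 0.2707, 0.0539]
eef_rot: [-179.9, -0.0, -22.3]
contact_force: [-0.1, 1.5, -0.5]
gripper_width: 0.0634
gripper_force: 0.0
```

Emit:
jog_arm(deltas=[[[-1,0,0,0,0],[-1,0,0,0,0],[-1,0,0,0,0],[-1,0,0,0,0]]])

```text
time_s: 3.7
tcp_pos: [0.6159, 0.2704, 0.0531]
eef_rot: [180.0, -0.0, -22.3]
contact_force: [-1.2, -1.0, 2.6]
gripper_width: 0.0428
gripper_force: 20.0
```

Emit:
jog_arm(deltas=[[[-1,0,0,2,0],[-1,0,0,4,0],[-1,0.6,-5,3,0],[-1,0.7,-5.8,0,0],[-1,0.7,-5.8,0,0],[-1,0.7,-5.8,0,0],[-1,0.7,-5.8,0,0],[-1,0.6,-5.0,0,0]]])

```text
time_s: 4.7
tcp_pos: [0.6556, -0.0636, 0.1427]
eef_rot: [-180.0, 0.0, -22.4]
contact_force: [1.1, -0.1, -1.0]
gripper_width: 0.0431
gripper_force: 20.0
```

Emit:
jog_arm(deltas=[[[-1,0,-0.9,0,0],[-1,0,0,-1,0],[-1,0,0,0,0]]])

```text
time_s: 5.08
tcp_pos: [0.6549, -0.0694, 0.1314]
eef_rot: [180.0, 0.1, -22.3]
contact_force: [-0.1, 0.6, -1.1]
gripper_width: 0.0431
gripper_force: 20.0
```

```bash
cat > look.py <<'E'
import sys;from h import *;from plant import r
def look(n):
    s=r.get_state();c=r.camera_info('wrist');im=r.capture('wrist');print(round(s['time_s'],2),s['tcp_pos'].round(4),s['eef_rot'].round(1),s['gripper_width'].round(4));cv2.imwrite(f'pics/{n}.png',im);return c,im
E
python3 - <<'E'
from look import *;look('w3')
E
```

```text
Traceback (most recent call last):
  File "look.py", line 3, in look
    s=r.get_state();c=r.camera_info('wrist');im=r.capture('wrist');print(round(s['time_s'],2),s['tcp_pos'].round(4),s['eef_rot'].round(1),s['gripper_width'].round(4));cv2.imwrite(f'pics/{n}.png',im);return c,im
                                                                                                                                          ^^^^^^^^^^^^^^^^^^^^^^^^
AttributeError: 'float' object has no attribute 'round'
```

```bash
sed -i "s/,s\['gripper_width'\].round(4)/,s['gripper_width']/" look.py
python3 - <<'E'
from look import *;c,im=look('w3')
m,cn,b=blob(im,'red',(280,180),120,sat=90,val=40);print(b)
X=np.array([ray(c,p,.014)[:2] for p in cn]);
print('pred stand px',proj(c,[[.6565,-.0722,.014]]),'hull xy range',X.min(0),X.max(0))
E
```

```text
5.12 [ 0.6553 -0.0693  0.1321] [ 1.80e+02  1.00e-01 -2.23e+01] 0.042870390477211286
[ 225  222   94   73 5517]
pred stand px [[273.86378975 199.57216586]] hull xy range [ 0.56458245 -0.0862076 ] [ 0.64271538 -0.00427775]
```

View pics/w3.png

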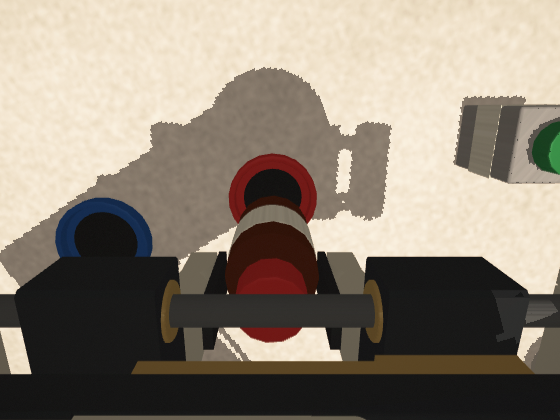

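The red stand's centre is at about (273,198), which matches my prediction. The tin is also in view at the right, around (530,140).

Emit:
jog_arm(deltas=[[[-1,0.1,-0.28,-2.5,0],[-1,0,0,-2.5,0],[-1,0,0,-1.3,0],[-1,0,0,-0.6,0],[-1,0,0,-0.2,0],[-1,0,0,-0.1,0],[-1,0,0,0,0]]])

```text
time_s: 6.05
tcp_pos: [0.6572, -0.0733, 0.0616]
eef_rot: [-180.0, -0.1, -22.3]
contact_force: [0.2, 0.3, -1.5]
gripper_width: 0.0432
gripper_force: 20.0
```

Emit:
jog_arm(deltas=[[[-1,0,0,-0.2,0],[-1,0,0,-0.1,0],[-1,0,0,0,0]]])

```text
time_s: 6.42
tcp_pos: [0.657, -0.0734, 0.0581]
eef_rot: [-180.0, -0.0, -22.3]
contact_force: [-0.3, -0.6, 0.1]
gripper_width: 0.0428
gripper_force: 20.0
```

Emit:
jog_arm(deltas=[[[1,0,0,0,0],[1,0,0,0,0],[1,0,0,0,0],[1,0,0,0.5,0],[1,0,0,4,0],[1,0,0,5,0],[1,-1,3.5,5,-0.1],[1,-1.5,5.1,0,-0.14]]])

```text
time_s: 7.42
tcp_pos: [0.6343, 0.013, 0.2084]
eef_rot: [-179.6, -0.4, -36.4]
contact_force: [0.5, 0.5, -1.1]
gripper_width: 0.0876
gripper_force: 0.0
```

Emit:
jog_arm(deltas=[[[1,-1.5,5.1,0,-0.14],[1,-1.5,5.1,0,-0.14],[1,-1.5,5.1,0,-0.14],[1,-1.5,5.1,0,-0.14],[1,-1.5,5.1,0,-0.14],[1,-1.5,5.1,0,-0.14],[1,-1.5,5.1,0,-0.15],[1,-1.3,4.5,0,0]]])

```text
time_s: 8.43
tcp_pos: [0.513, 0.4165, 0.2035]
eef_rot: [-180.0, 0.0, -92.9]
contact_force: [1.0, 0.0, -0.4]
gripper_width: 0.088
gripper_force: 0.0
```

Emit:
jog_arm(deltas=[[[1,0,0.9,0,0],[1,0,0,0,0]]])

```text
time_s: 8.68
tcp_pos: [0.5137, 0.4239, 0.2029]
eef_rot: [180.0, -0.0, -92.7]
contact_force: [0.2, 0.4, 0.0]
gripper_width: 0.0878
gripper_force: 0.0
```

```bash
python3 - <<'E'
from look import *;c,im=look('w4')
print(proj(c,[[.51,.4245,.082]]))
m,cn,b=blob(im,'yellow',proj(c,[[.51,.4245,.082]])[0],60,sat=90,val=40)
h=cv2.convexHull(cn.astype(np.float32));e=cv2.fitEllipse(h);print(b,e,ray(c,e[0],.082))
ct=r.camera_info('top');T=r.capture('top');cv2.imwrite('pics/top1.png',T)
print(tri((ct,c),((156.0,215.2),e[0])))
E
```

```text
8.68 [0.5137 0.4239 0.2029] [180.   -0.  -92.7] 0.08775727844322495
[[276.35833939 201.78804012]]
[ 245  170   63   64 3156] ((276.1467590332031, 201.6885986328125), (62.814395904541016, 63.89051055908203), 172.475830078125) [0.51016932 0.42440754 0.082     ]
[0.51021701 0.42567575 0.07820602]
```

View pics/w4.png

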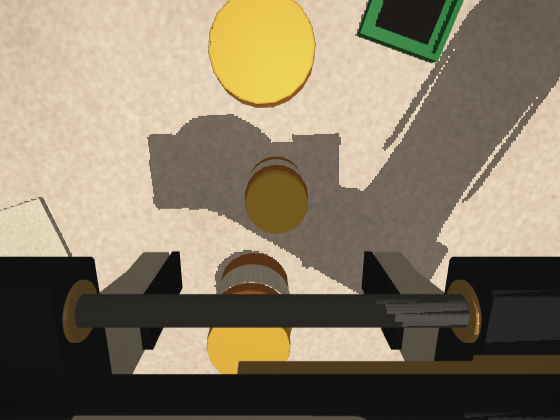

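The small jar's lid is at (276,202), where expected, with clear gaps to both big jars.

Emit:
jog_arm(deltas=[[[1,-0.35,0.05,-4,0],[1,0,0,-4,0],[1,0,0,-4,0],[1,0,0,-3,0],[1,0,0,-1.1,0],[1,0,0,0,0],[-1,0,0,0,0],[-1,0,0,0,0]]], force=22)

```text
time_s: 9.78
tcp_pos: [0.5109, 0.4248, 0.0434]
eef_rot: [-179.9, 0.1, -92.8]
contact_force: [0.4, -0.6, 0.3]
gripper_width: 0.073
gripper_force: 0.0
```

Emit:
jog_arm(deltas=[[[-1,0,0,0,0],[-1,0,0,0,0],[-1,0,0,0,0]]])

```text
time_s: 10.15
tcp_pos: [0.5104, 0.4244, 0.0424]
eef_rot: [-180.0, 0.0, -92.8]
contact_force: [-1.8, -0.6, 4.3]
gripper_width: 0.0548
gripper_force: 22.0
```

Emit:
jog_arm(deltas=[[[-1,0,0,1.5,0],[-1,0,0,4,0],[-1,0,0,5,0],[-1,0,0,4,0],[-1,0.1,-2.5,1.5,0],[-1,0.2,-4.5,0,0],[-1,0.2,-5.2,0,0],[-1,0.2,-5.2,0,0]]])

```text
time_s: 11.15
tcp_pos: [0.5164, 0.2474, 0.2015]
eef_rot: [179.9, -0.0, -92.8]
contact_force: [0.9, -0.2, -1.1]
gripper_width: 0.0549
gripper_force: 22.0
```

Emit:
jog_arm(deltas=[[[-1,0.2,-5.2,0,0],[-1,0.2,-5.2,0,0],[-1,0.2,-5.2,0,0],[-1,0.2,-5.2,0,0],[-1,0.2,-5.2,0,0],[-1,0.2,-5.2,0,0],[-1,0.2,-5.2,0,0],[-1,0.2,-5.2,0,0]]])

```text
time_s: 12.15
tcp_pos: [0.5318, -0.168, 0.2017]
eef_rot: [179.9, 0.0, -92.8]
contact_force: [0.5, 0.8, -2.0]
gripper_width: 0.0551
gripper_force: 22.0
```

Emit:
jog_arm(deltas=[[[-1,0.2,-5.2,0,0],[-1,0.2,-5.2,-2,0],[-1,0.2,-5.2,-3,0],[-1,0.1,-4,-3,0],[-1,0,-2,-1,0],[-1,0,0,0,0]]])

```text
time_s: 12.9
tcp_pos: [0.5387, -0.3828, 0.1106]
eef_rot: [179.8, 0.0, -92.9]
contact_force: [-0.7, 0.9, -1.3]
gripper_width: 0.055
gripper_force: 22.0
```

```bash
python3 - <<'E'
from look import *;c,im=look('w5')
p=proj(c,[[.5395,-.3975,.014]])[0];print(p)
m=mask(im,'yellow',90,40);m[int(p[1])+8:]=0;n,l,st,ce=cv2.connectedComponentsWithStats(m);i=1+np.argmax(st[1:,4]);print(st[i],ce[i])
E
```

```text
12.9 [ 0.5387 -0.3828  0.1106] [179.8   0.  -92.9] 0.055005078171144216
[269.50218035 190.90496048]
[ 214  131  113   67 2964] [269.79925776 160.73279352]
```

View pics/w5.png

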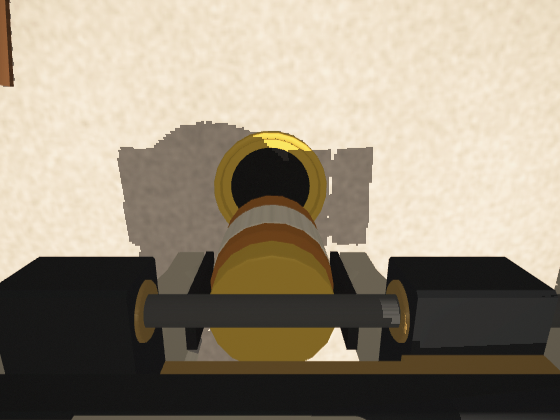

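The yellow stand spans columns 214–327 with its centre near (270,187), which puts its y at about -0.399.

Emit:
jog_arm(deltas=[[[-1,0.05,-1.6,0,0],[-1,0,0,-2.5,0],[-1,0,0,-2,0],[-1,0,0,-1,0],[-1,0,0,-0.4,0],[-1,0,0,0,0]]])

```text
time_s: 13.7
tcp_pos: [0.5412, -0.3979, 0.0536]
eef_rot: [-180.0, -0.0, -92.8]
contact_force: [-0.1, 0.2, -1.5]
gripper_width: 0.0555
gripper_force: 22.0
```

Emit:
jog_arm(deltas=[[[-1,-0.1,-0.1,-0.3,0],[-1,0,0,-0.2,0],[-1,0,0,-0.1,0],[-1,0,0,0,0]]])

```text
time_s: 14.2
tcp_pos: [0.5398, -0.3989, 0.0475]
eef_rot: [-180.0, -0.0, -92.8]
contact_force: [-1.3, 1.6, 3.8]
gripper_width: 0.0548
gripper_force: 22.0
```

Emit:
jog_arm(deltas=[[[1,0,0,0,0],[1,0,0,0,0],[1,0,0,0,0],[1,0,0,0.5,0],[1,0,0,4,0],[1,0,0,5,0],[1,-1,3.5,4,0],[1,-1.5,5,0,0]]])

```text
time_s: 15.2
tcp_pos: [0.5167, -0.3145, 0.1859]
eef_rot: [-179.6, -0.1, -92.9]
contact_force: [0.6, 1.7, -0.3]
gripper_width: 0.0872
gripper_force: 0.0
```

Emit:
jog_arm(deltas=[[[1,-1.5,5,0,0],[1,-1.5,5,0,0],[1,-1.5,5,0,0],[1,-1.3,4,0,0],[1,-0.3,0.8,0,0],[1,0,0,0,0]]])

```text
time_s: 15.95
tcp_pos: [0.4541, -0.1155, 0.1826]
eef_rot: [-179.9, 0.0, -92.7]
contact_force: [0.4, -0.6, 0.3]
gripper_width: 0.0878
gripper_force: 0.0
```

```bash
python3 - <<'E'
from look import *;c,im=look('w6')
p=proj(c,[[.4533,-.1155,.092]])[0]
m,cn,b=blob(im,'blue',p,60,sat=90,val=40)
h=cv2.convexHull(cn.astype(np.float32));e=cv2.fitEllipse(h);print(p,b,e,ray(c,e[0],.092))
ct=r.camera_info('top');T=cv2.imread('pics/top0.png');mm=blob(T,'blue',(343,231),20,sat=90,val=25)[1];t=cv2.fitEllipse(mm.astype(np.float32))[0]
print(tri((ct,c),(t,e[0])))
E
```

```text
15.95 [ 0.4541 -0.1155  0.1826] [-179.9    0.   -92.7] 0.08781506518767554
[273.24483388 212.20255242] [ 253  188   45   46 1653] ((275.11016845703125, 210.86082458496094), (44.87910461425781, 47.06351852416992), 176.95071411132812) [ 0.45188113 -0.11646996  0.092     ]
[ 0.45251577 -0.11531705  0.08883418]
```

View pics/w6.png

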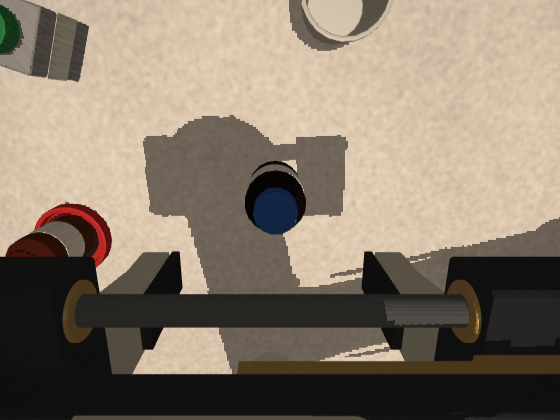

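The blue cap is at (275,211), clear of the cup at the top (345,15) and of the red bottle, which stands in its stand at the left.

Emit:
jog_arm(deltas=[[[1,-0.2,-0.05,-4,0],[1,0,0,-4,0],[1,0,0,-3.5,0],[1,0,0,-1.65,0],[1,0,0,0,0],[-1,0,0,0,0],[-1,0,0,0,0],[-1,0,0,0,0]]], force=20)

```text
time_s: 17.0
tcp_pos: [0.4523, -0.1163, 0.0512]
eef_rot: [-179.9, 0.0, -92.8]
contact_force: [0.7, -0.3, -0.4]
gripper_width: 0.0634
gripper_force: 0.0
```

Emit:
jog_arm(deltas=[[[-1,0,0,0,0],[-1,0,0,0,0],[-1,0,0,0,0]]])

```text
time_s: 17.38
tcp_pos: [0.4519, -0.1163, 0.0507]
eef_rot: [-180.0, -0.0, -92.8]
contact_force: [-1.7, 0.3, 5.3]
gripper_width: 0.0491
gripper_force: 20.0
```

Emit:
jog_arm(deltas=[[[-1,0,0,1.5,0],[-1,0,0,4,0],[-1,0,0,5,0],[-1,1,1,3,0],[-1,3.5,3,0,0],[-1,4,3.5,0,0],[-1,4,3.5,0,0],[-1,4,3.5,0,0]]])

```text
time_s: 18.38
tcp_pos: [0.6176, 0.0299, 0.1849]
eef_rot: [180.0, -0.0, -92.8]
contact_force: [0.9, -0.5, -1.3]
gripper_width: 0.0492
gripper_force: 20.0
```

Emit:
jog_arm(deltas=[[[-1,3.8,3.2,0,0],[-1,2,1.6,-3,0],[-1,0,0,-3,0],[-1,0,0,-1.5,0],[-1,0,0,0,0]]])

```text
time_s: 19.0
tcp_pos: [0.6739, 0.0762, 0.1092]
eef_rot: [179.9, -0.1, -92.8]
contact_force: [-0.2, 0.2, -1.9]
gripper_width: 0.0489
gripper_force: 20.0
```

```bash
python3 - <<'E'
from look import *;c,im=look('w7')
p=proj(c,[[.675,.0765,.014]])[0];print(p)
m=mask(im,'blue',90,40);m[int(p[1])+8:]=0;n,l,st,ce=cv2.connectedComponentsWithStats(m);i=1+np.argmax(st[1:,4]);print(st[i],ce[i])
q=np.array([[.675+.039*np.cos(a),.0765+.039*np.sin(a),.014] for a in np.linspace(0,6.28,100)]);u=proj(c,q);print('pred outer rim',u.min(0),u.max(0))
E
```

```text
19.0 [0.6739 0.0762 0.1092] [ 1.799e+02 -1.000e-01 -9.280e+01] 0.04892582980571732
[270.22640465 210.95058198]
[ 220  158  102   60 2443] [270.44658207 185.10192386]
pred outer rim [218.17760568 159.0711039 ] [322.23343484 258.72571351]
```

Emit:
jog_arm(deltas=[[[-1,0.1,0,-2,0],[-1,0,0,-2,0],[-1,0,0,-0.7,0],[-1,0,0,-0.2,0],[-1,0,0,0,0]]])

```text
time_s: 19.68
tcp_pos: [0.6765, 0.0768, 0.0626]
eef_rot: [-179.9, 0.0, -92.8]
contact_force: [0.0, -0.5, -1.6]
gripper_width: 0.0494
gripper_force: 20.0
```

Emit:
jog_arm(deltas=[[[-1,0,0,-0.3,0],[-1,0,0,-0.2,0],[-1,0,0,-0.1,0],[-1,0,0,0,0]]])

```text
time_s: 20.18
tcp_pos: [0.6758, 0.0767, 0.0558]
eef_rot: [-180.0, -0.0, -92.8]
contact_force: [-2.0, -1.1, 2.3]
gripper_width: 0.0491
gripper_force: 20.0
```

Emit:
jog_arm(deltas=[[[1,0,0,0,0],[1,0,0,0,0],[1,0,0,0,0],[1,0,0,0.5,0],[1,0,0,5,0],[1,0,0,6,0],[1,-0.3,-3,5,0],[1,-0.7,-5.8,0,0]]])

```text
time_s: 21.18
tcp_pos: [0.6686, -0.0105, 0.2264]
eef_rot: [-179.5, 0.1, -92.6]
contact_force: [0.8, -1.2, -1.4]
gripper_width: 0.0877
gripper_force: 0.0
```

Emit:
jog_arm(deltas=[[[1,-0.7,-6,0,0],[1,-0.7,-6,0,0],[1,-0.7,-6,0,0],[1,-0.6,-5,0,0],[1,0,-1,0,0],[1,0,0,0,0]]])

```text
time_s: 21.92
tcp_pos: [0.6387, -0.252, 0.2205]
eef_rot: [-180.0, 0.0, -92.9]
contact_force: [0.0, 0.3, 0.5]
gripper_width: 0.0873
gripper_force: 0.0
```

```bash
python3 - <<'E'
from look import *;c,im=look('w8')
p=proj(c,[[.638,-.2515,.088]])[0]
m,cn,b=blob(im,'green',p,60,sat=80,val=40)
e=cv2.fitEllipse(cv2.convexHull(cn.astype(np.float32)));print(p,b,e,ray(c,e[0],.088))
x,y=map(int,p);cv2.imwrite('pics/w8c.png',cv2.resize(im[y-90:y+90,x-100:x+100],None,fx=3,fy=3,interpolation=cv2.INTER_CUBIC));print('crop origin',x-100,y-90)
E
```

```text
21.93 [ 0.6387 -0.252   0.2205] [-180.     0.   -92.9] 0.08730803702953985
[272.70521567 198.09564814] [ 256  178   37   39 1098] ((273.665771484375, 197.01678466796875), (36.524681091308594, 38.17080307006836), 173.28294372558594) [ 0.63714005 -0.25240557  0.088     ]
crop origin 172 108
```

View pics/w8c.png

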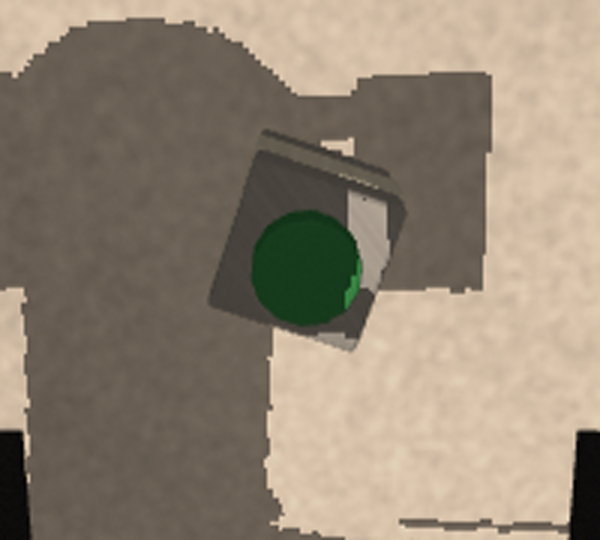

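The crop shows the tin's top face with corners at about (258,150), (406,208), (353,352) and (208,302), and the cap at (306,268).

```bash
python3 - <<'E'
from h import *;from plant import r
c=r.camera_info('wrist')
q=np.array([(258,150),(406,208),(353,352),(208,302)])/3+[172,108]
X=np.array([ray(c,p,.07)[:2] for p in q]);print(X,X.mean(0))
for i in range(4):
    d=X[(i+1)%4]-X[i];print(np.hypot(*d),np.degrees(np.arctan2(d[1],d[0]))%90)
# green stand edge angles
W=cv2.imread('pics/w1.png');import pickle;cw=pickle.load(open('w1.pkl','rb'))
m,cn,b=blob(W,'green',(426,95),40,sat=80,val=30)
h=cv2.approxPolyDP(cv2.convexHull(cn.astype(np.float32)),6,True)[:,0];print(h)
for z in(.014,0):
  X=np.array([ray(cw,p,z)[:2] for p in h]);print(X.round(4).tolist(),[np.degrees(np.arctan2(*(np.roll(X,-1,0)-X)[i][::-1]))%90 for i in range(len(h))])
E
```

```text
[[ 0.64950201 -0.28249791]
 [ 0.60685878 -0.26327123]
 [ 0.62400949 -0.21904403]
 [ 0.66735887 -0.23718893]] [ 0.63693229 -0.25050053]
0.04677724544930074 65.73067350754854
0.04743619318952234 68.80437853188683
0.046993682448597335 67.28710684785273
0.04870083546865715 68.4899556022142
[[406.  49.]
 [474.  75.]
 [440. 142.]
 [376. 117.]]
[[0.4066, 0.2218], [0.3324, 0.2469], [0.3587, 0.3166], [0.4318, 0.2898]] [np.float64(71.30735821940462), np.float64(69.29425485368172), np.float64(69.88840753459851), np.float64(69.6530827502989)]
[[0.4017, 0.22], [0.3249, 0.246], [0.3522, 0.3181], [0.4278, 0.2904]] [np.float64(71.30735821940462), np.float64(69.29425485368172), np.float64(69.88840753459851), np.float64(69.65308275029892)]
```

Emit:
jog_arm(deltas=[[[1,-0.15,0.05,-3,-0.17],[1,0,0,-4,-0.17],[1,0,0,-4,0],[1,0,0,-4,0],[1,0,0,-2.35,0],[1,0,0,0,0],[-1,0,0,0,0],[-1,0,0,0,0]]], force=20)

```text
time_s: 22.98
tcp_pos: [0.6385, -0.2506, 0.0487]
eef_rot: [-179.8, 0.0, -112.2]
contact_force: [-1.1, -0.4, -0.0]
gripper_width: 0.0729
gripper_force: 0.0
```

Emit:
jog_arm(deltas=[[[-1,0,0,0,0],[-1,0,0,0,0],[-1,0,0,0,0],[-1,0,0,0,0]]])

```text
time_s: 23.48
tcp_pos: [0.6373, -0.2509, 0.0473]
eef_rot: [-180.0, -0.0, -112.3]
contact_force: [-0.9, 0.5, 3.1]
gripper_width: 0.0479
gripper_force: 20.0
```

Emit:
jog_arm(deltas=[[[-1,0,0,1.5,0],[-1,0,0,5,0],[-1,0,0,5,0],[-1,-0.9,1.8,4,0],[-1,-2,4,0,0],[-1,-2.4,4.8,0,0],[-1,-2.4,4.8,0,0],[-1,-2.4,4.8,0,0.035]]])

```text
time_s: 24.48
tcp_pos: [0.5354, -0.0476, 0.2026]
eef_rot: [-180.0, 0.0, -110.3]
contact_force: [1.7, 1.0, -1.8]
gripper_width: 0.048
gripper_force: 20.0
```

Emit:
jog_arm(deltas=[[[-1,-2.4,4.8,0,0],[-1,-2.4,4.8,0,0],[-1,-2.4,4.8,0,0],[-1,-2.4,4.8,0,0],[-1,-2.4,4.8,0,0],[-1,-2.4,4.8,0,0],[-1,-1.2,2.8,-2,0],[-1,0,0,-4,0]]])

```text
time_s: 25.48
tcp_pos: [0.3805, 0.2704, 0.1434]
eef_rot: [-179.9, 0.3, -110.1]
contact_force: [-0.0, 1.1, -4.0]
gripper_width: 0.0478
gripper_force: 20.0
```

Emit:
jog_arm(deltas=[[[-1,0,0,-3,0],[-1,0,0,0,0],[-1,0,0,0,0]]])

```text
time_s: 25.85
tcp_pos: [0.381, 0.2678, 0.1134]
eef_rot: [-180.0, 0.1, -110.3]
contact_force: [-0.4, 0.7, -3.0]
gripper_width: 0.0481
gripper_force: 20.0
```

```bash
python3 - <<'E'
from look import *;c,im=look('w9')
p=proj(c,[[.381,.268,.014]])[0];print(p)
q=[[ .381+ .038*2**.5*np.cos(a), .268+.038*2**.5*np.sin(a),.014] for a in np.radians(-20.2+45+90*np.arange(4))];print('pred corners',proj(c,q).round(0).tolist())
E
```

```text
25.85 [0.381  0.2678 0.1134] [-1.800e+02  1.000e-01 -1.103e+02] 0.048084147103680946
[272.2599922  208.67412838]
pred corners [[224.0, 255.0], [320.0, 255.0], [324.0, 159.0], [220.0, 159.0]]
```

View pics/w9.png

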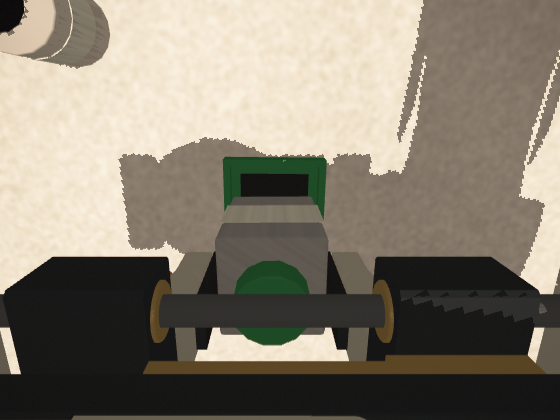

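The stand sits square to the tin, with its far edge running from (223,157) to (326,157). That is about 2 mm off my prediction, so I'll shift slightly while lowering.

Emit:
jog_arm(deltas=[[[-1,-0.15,-0.05,-2.5,0],[-1,0,0,-2,0],[-1,0,0,-0.7,0],[-1,0,0,-0.2,0],[-1,0,0,0,0],[-1,0,0,0,0]]])

```text
time_s: 26.65
tcp_pos: [0.3792, 0.2671, 0.0587]
eef_rot: [-180.0, 0.1, -110.3]
contact_force: [0.3, -0.6, -2.7]
gripper_width: 0.048
gripper_force: 20.0
```

Emit:
jog_arm(deltas=[[[-1,0,0,-0.3,0],[-1,0,0,-0.2,0],[-1,0,0,-0.1,0],[-1,0,0,0,0],[-1,0,0,0,0]]])

```text
time_s: 27.28
tcp_pos: [0.3788, 0.2666, 0.0522]
eef_rot: [-180.0, -0.0, -110.3]
contact_force: [-2.8, -0.7, 5.1]
gripper_width: 0.0479
gripper_force: 20.0
```

Emit:
jog_arm(deltas=[[[1,0,0,0,0],[1,0,0,0,0],[1,0,0,0,0],[1,0,0,0.5,0],[1,0,0,4,0],[1,0,0,5,0],[1,0,0,5,0],[1,0,0,4,0]]])

```text
time_s: 28.28
tcp_pos: [0.379, 0.2667, 0.2396]
eef_rot: [-180.0, 0.1, -110.3]
contact_force: [1.2, 1.1, -0.6]
gripper_width: 0.0877
gripper_force: 0.0
```

Emit:
jog_arm(deltas=[[[1,-1,5,1,0],[1,-1,5,1,0],[1,-1,5,1,0],[1,-1,5,1,0],[1,-1,5,1,0],[1,0,0,0,0],[1,0,0,0,0]]])

```text
time_s: 29.15
tcp_pos: [0.3286, 0.5163, 0.2866]
eef_rot: [180.0, -0.1, -110.3]
contact_force: [0.5, 0.2, -0.2]
gripper_width: 0.0873
gripper_force: 0.0
```

```bash
python3 - <<'E'
from look import *
a=r.capture('top');b=r.capture('scene')
A=cv2.resize(a[135:290,90:460],None,fx=2.1,fy=2.1,interpolation=cv2.INTER_CUBIC);B=cv2.resize(b[140:290,130:470],(A.shape[1],270),interpolation=cv2.INTER_CUBIC)
cv2.imwrite('pics/end.png',cv2.convertScaleAbs(np.vstack([A,B]),alpha=1.6));print(A.shape,r.get_state()['time_s'])
E
```

```text
(326, 777, 3) 29.25
```

View pics/end.png

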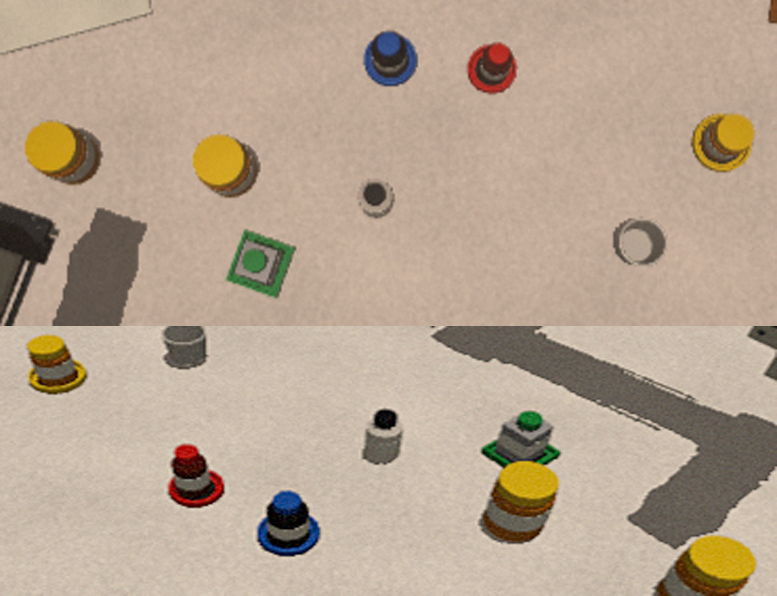

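All four samples stand upright inside their stands: blue (390,58), red (492,68), yellow (722,142) and green (261,263) in the top half. The black bottle, the cup and the big jars have not moved.

```bash
python3 -c "
from plant import r
print(r.close_job())"
```

```text
the job is handed in; nothing more can be done
None
```

The job is handed in at about 29 s: the final pictures show all four samples upright in their own colour's stands, with the black-capped bottle and the tasting cup where they were; no verdict was returned.

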